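# Move the drives of a storage array to the new dock, bay for bay

## Robot

A 6-joint arm with a two-finger parallel gripper is mounted at the origin on a cart in front of the work surface, level with it; the furniture and walls round the work are solid. World frame = base frame: x ahead of the robot, y to its left, z up, the work surface at z = 0. Lengths are in m, angles in degrees, forces in N, time in s.
With the tool pointing down it reaches from about 0.4 to 0.825 m from the base axis. Payload 7 kg.
Tool frame: the origin (TCP) lies midway between the tips of the shut fingers; the grasp point (between the pads) lies 19 mm behind it; z points along the fingers, y is the line along which they close (so a half turn about z gives the same grasp; the last joint's range is limited). The gripper opens to 88 mm and grips with 3 to 60 N. Pads are 19 mm wide; open, the fingers measure 130 mm over their backs; the gripper's body (78 mm by 193 mm) begins 47 mm behind the grasp point.
Start: joints at [80.105, 20.546, 0.682, 0, -70.136, -16.507], TCP at [0.3, 0.605, 0.206] pointing down, gripper open.
Joint ranges: [-176.03, 176.03], [-82.01, 121.73], [-58.28, 71.71], [-173.87, 95.51], [-174.79, -0.11], [-173.66, 173.66]. Speed limits (degrees/s): [136.94, 136.94, 172.46, 180, 180, 180].

## Interface

Orientations are given as [roll, pitch, yaw] about the fixed x, y, z axes, in that order (R = Rz(yaw) Ry(pitch) Rx(roll)).
In Python, from plant import r gives the robot as it stands.
- The arm moves only by the tool drive_tool, never from a script. Its argument "commands" is a list of rows, each an object of numbers: "hand": the closure, from 0 (fully open) to 1 (shut); "tx", "ty", "tz": the shift along the world's x, y, z scaled (see below); "turn": the turn about the world's z scaled (see below). A call has 1 to 10 rows; each row is the pose to reach, as a shift and turn from the pose commanded when the call began; what a row does not reach only later rows make up. The controller multiplies each number of a shift by 0.6 m and each number of a turn by 90 degrees. A row lasts 1/10 s, in which the tool goes at most 50 mm and 8.59 degrees, less where a joint would pass 70% of its speed; a pose out of reach is approached as far as the arm can. A call with a number of a shift or a turn outside -1 to 1 is refused whole. A call with a gripper value outside its range is refused whole. The fingers move at their own pace and stop on an object; "grip_force" is the grip in N (left out, the last holds). Time passes only in rows, so rows that repeat a pose let the fingers close. It gives the time, the measured TCP pose, the force, the opening and the grip force at its end, in the units of the state.
- r.get_state(): the state, without advancing time (a new reading comes with each control period).
- r.capture(name): name is "side" or "top" or "wrist"; returns a dict with "frame" (480x640x3 uint8, red, green, blue), "fx", "fy", "cx", "cy" (pixels), "world_from_camera" (4x4, takes a point from camera to world coordinates); the wrist camera has in their place "T_tool_cam" (4x4, takes a point from camera to tool coordinates, whose origin is the TCP and whose axes are the flange's). Camera axes: x right, y down, z forward; pixel columns grow to the right and rows downward; lengths in m; the calibration is good to about 2 mm. A picture is of the moment at which its call begins: read the wrist's pose just before it. There is no depth.
- r.close_job(): hands the job in; it is judged then, once.
Trained networks look in the newest picture that a camera, given by its name, has taken for a name from the list of things; names that differ only in an ending like _2 or _b are one class to them, and where a whole thing is asked for, a point or a joint stands for the part that bears it (a point fixed in the world has none). Each returns a list of dicts, best first, with "score" (0 to 1); they miss things now and then, are a little off and sometimes report something else, mostly with a low value. They report only what shows in the picture. A call takes as long as a camera call. They do not tell look-alikes from the thing itself.
- r.trace(label, camera): "pixels" (480x640 bool, what is visible of it) and "extent" ([left, top, right, bottom] in pixels, round what is visible of it).
The state is a dict: "time_s": time; "joints": joint angles; "qd": joint speeds; "joint_torque": joint torques, N m; "tcp_pos": TCP position; "eef_rot": TCP orientation; "contact_force": force on the tool from outside, world axes, zero at the start; "moment": the same for the moment, N m; "gripper_width": finger opening in m; "gripper_force": force on a finger pad.
Only numpy, scipy, OpenCV 4.12 (cv2) and the standard library are available. Lean on these libraries where they do the work, as an engineer would, in place of code of your own. Each camera call takes 0.05 s, during which the arm holds its last target. There are 200 camera calls.

## Task

Move the four solid-state drives from the old grey rail to the new black dock without changing the bay order of the array: on each unit bay 1 is the one next to the power head with the round button, so the drive nearest the old power head goes nearest the new one, and so on down the row. Set each drive fully home and upright in its bay, never tip one over, and let go of everything when the array is complete.

Things in the scene. Friction and masses are not known exactly. Their poses are not given: they have to be found in the camera images.
- finned_center (a point): Drive cartridge 'finned', loose, 90 g, upright, 34 mm wide (x), 14 mm thick (y, along the row), 96 mm tall, bare aluminium; cooling fins on the broad faces (2.5 mm proud, above 38 mm) make its top a comb. Point: centre of the body, 48 mm above its foot; z up. The lowest 32 mm stand in the bay. Grip it near the top across the 34 mm, fingers closing along x. Either way round fits.
- plain_center (a point): Drive cartridge 'plain', loose, 90 g, upright, 34 mm wide (x), 14 mm thick (y, along the row), 86 mm tall, smooth bare aluminium, flat top, rounded edges. Point: centre of the body, 43 mm above its foot; z up. The lowest 32 mm stand in the bay. Grip it near the top across the 34 mm, fingers closing along x. Either way round fits.
- rugged_center (a point): Drive cartridge 'rugged', loose, 90 g, upright, 34 mm wide (x), 14 mm thick (y, along the row), 104 mm tall, dark metal, black rubber cap (36 x 19 mm) on the top 16 mm. Point: centre of the body, 52 mm above its foot; z up. The lowest 32 mm stand in the bay. Grip it near the top across the 34 mm, fingers closing along x. Either way round fits.
- tabbed_center (a point): Drive cartridge 'tabbed', loose, 90 g, upright, 34 mm wide (x), 14 mm thick (y, along the row), 82 mm tall, white plastic, plus a steel wire loop on top to 98 mm (20 x 5 mm; grip below it). Point: centre of the body, 41 mm above its foot; z up. The lowest 32 mm stand in the bay. Grip it near the top across the 34 mm, fingers closing along x. Either way round fits.
- bay_finned: Grey single-bay module on the old rail in which drive 'finned' starts (all four look alike; its place in the row is drawn afresh). Fixed, 72 (x) x 41 (y) x 38 mm high. Origin: centre of its underside, 6 mm above the desk. Pocket at the origin: floor 6 mm up, throat 36 x 16 mm, mouth flared to 48 x 28 mm.
- bay_plain: Grey single-bay module on the old rail in which drive 'plain' starts (all four look alike; its place in the row is drawn afresh). Fixed, 72 (x) x 41 (y) x 38 mm high. Origin: centre of its underside, 6 mm above the desk. Pocket at the origin: floor 6 mm up, throat 36 x 16 mm, mouth flared to 48 x 28 mm.
- bay_rugged: Grey single-bay module on the old rail in which drive 'rugged' starts (all four look alike; its place in the row is drawn afresh). Fixed, 72 (x) x 41 (y) x 38 mm high. Origin: centre of its underside, 6 mm above the desk. Pocket at the origin: floor 6 mm up, throat 36 x 16 mm, mouth flared to 48 x 28 mm.
- bay_tabbed: Grey single-bay module on the old rail in which drive 'tabbed' starts (all four look alike; its place in the row is drawn afresh). Fixed, 72 (x) x 41 (y) x 38 mm high. Origin: centre of its underside, 6 mm above the desk. Pocket at the origin: floor 6 mm up, throat 36 x 16 mm, mouth flared to 48 x 28 mm.
- old_rail: Old unit: aluminium rail 72 (x) x 218 (y) x 6 mm, fixed, with a grey power head (50 mm high, round button on top) at its +y end, then the four bay modules at y = +51, +9, -33, -75 mm: bays 1 to 4 counted from the head. Origin in the underside, on the centre line of the row, z up.
- new_dock: New unit: black dock 72 (x) x 233 (y) x 40 mm high, fixed; power head (46 mm high, round button on top) at its -y end. Origin in the underside, z up. Bays 1 to 4, counted from the head, at x = 0, y = -50, -4, +42, +88 mm: plain pockets, mouth 48 x 28 mm at height 40, narrowing to a throat 36 (x) x 16 (y) at 28, floor at 8 mm, where a drive fully home stands square to the dock.
Things that resemble listed ones, but are neither listed nor needed, are in the scene too. What is shaped like the part that bears rugged_center but purple is not meant. What is shaped like the part that bears finned_center but yellow is not meant.

How it is judged:
By the outcome, as a careful person would: the job done as asked, in the order asked, and still so for the second after the job is handed in, with the robot touching nothing.
It also fails if it takes over 106 s, if anything falls off the work surface, if the arm or the gripper's body presses on something with over 40 N, if the wrist force passes 120 N, or if a joint passes its speed limit or range.

## Working session

There is one attempt and no reset: what is moved stays moved. The work goes in short steps, Python scripts to look and compute and a tool call to move; the robot and the scene stay as the last step left them, time stands still between calls to the robot, and variables do not carry over. Pictures are saved under pics/ and viewed, at most 14 in all, crops included, and the job is handed in when it is done.

Besides the shell and the picture viewer there is one more tool, called after ">>>" as name(argument=value, ...), one argument or row to a line, values as JSON. drive_tool: Moves the arm, as the interface text tells. Its arguments: {"type":"object","properties":{"commands":{"type":"array"},"grip_force":{"type":"number"}},"required":["commands"]}

```bash
mkdir -p pics; ls; python3 - <<'E'
from plant import r
import cv2,numpy as np
s=r.get_state();print({k:np.round(v,3).tolist() for k,v in s.items()})
for c in("top","side"):
    d=r.capture(c);cv2.imwrite(f"pics/{c}0.png",d["frame"][:,:,::-1])
    print(c,d["fx"],d["fy"],d["cx"],d["cy"],np.round(d["world_from_camera"],4).tolist())
    for l in["finned_center","plain_center","rugged_center","tabbed_center","old_rail","new_dock","bay_plain"]:
        print(l,[(round(t["score"],2),t["extent"]) for t in r.trace(l,c)])
E
```

```text
pics
{'time_s': 0.0, 'joints': [80.102, 20.591, 0.634, -0.021, -70.135, -16.506], 'qd': [-0.028, 0.097, -0.109, -0.023, -0.05, -0.028], 'joint_torque': [0.002, -58.272, 29.305, 6.997, 0.007, -0.0], 'tcp_pos': [0.3, 0.604, 0.205], 'eef_rot': [179.907, -0.007, -26.411], 'contact_force': [-0.247, 0.295, 0.289], 'moment': [0.018, 0.055, 0.029], 'gripper_force': 0.0, 'gripper_width': 0.087}
top 546.2727923821576 546.2727923821576 314.65747933886644 242.9287422447931 [[-0.0066, -0.9833, 0.1821, 0.3507], [-0.9992, 0.0137, 0.038, 0.066], [-0.0399, -0.1817, -0.9825, 0.9601], [0.0, 0.0, 0.0, 1.0]]
finned_center [(0.71, [147.0, 296.8, 177.1, 321.7]), (0.64, [174.7, 223.4, 201.4, 254.8])]
plain_center [(0.72, [227.6, 232.9, 245.2, 259.6]), (0.65, [196.7, 220.8, 219.9, 255.4])]
rugged_center [(0.93, [197.7, 224.4, 219.9, 252.0]), (0.57, [223.3, 158.2, 248.3, 191.3])]
tabbed_center [(0.86, [251.6, 239.2, 270.6, 263.3]), (0.73, [230.4, 235.4, 244.1, 260.4]), (0.22, [155.0, 212.6, 289.5, 277.9])]
old_rail [(0.64, [154.5, 211.7, 288.0, 278.2])]
new_dock [(0.6, [339.6, 188.3, 484.4, 272.6])]
bay_plain [(0.81, [225.9, 224.0, 256.9, 272.8])]
side 494.8029525301688 494.8029525301688 329.32028506323076 247.0404991705951 [[0.9605, -0.1557, 0.2306, 0.2833], [-0.2778, -0.5815, 0.7646, -0.7526], [0.0151, -0.7985, -0.6018, 0.7422], [0.0, 0.0, 0.0, 1.0]]
finned_center [(0.68, [248.3, 187.9, 264.1, 218.4]), (0.61, [297.7, 189.0, 311.0, 193.5])]
plain_center [(0.54, [300.2, 208.9, 311.2, 217.3])]
rugged_center [(0.9, [342.0, 195.1, 360.5, 236.1]), (0.68, [295.8, 192.2, 309.8, 210.0])]
tabbed_center [(0.75, [298.2, 212.5, 312.5, 238.7])]
old_rail [(0.8, [290.2, 197.5, 321.3, 260.3])]
new_dock [(0.7, [289.8, 196.2, 319.7, 260.0]), (0.69, [333.9, 268.8, 376.9, 365.9]), (0.4, [293.2, 213.7, 317.4, 221.2])]
bay_plain [(0.61, [295.5, 194.4, 311.0, 207.3]), (0.52, [288.4, 221.4, 321.0, 234.1])]
```

```bash
python3 - <<'E'
import cv2
a=cv2.imread("pics/top0.png")[130:350,120:520];cv2.imwrite("pics/top0c.png",cv2.resize(a,(800,440),interpolation=cv2.INTER_CUBIC))
E
```

```text
(no output)
```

View pics/top0c.png

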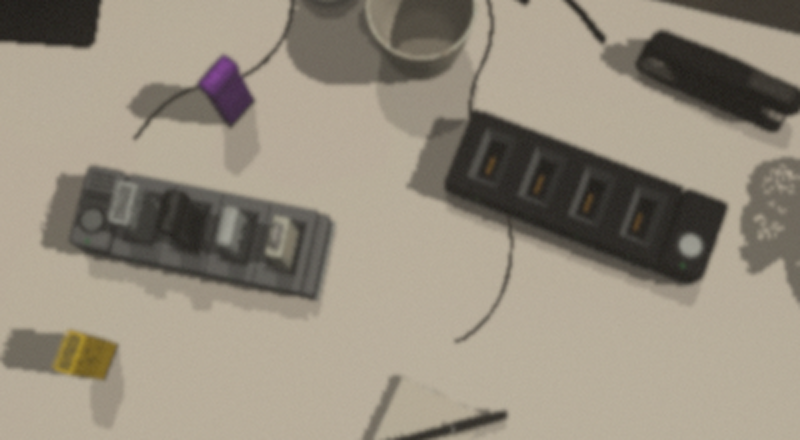

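View pics/side0.png

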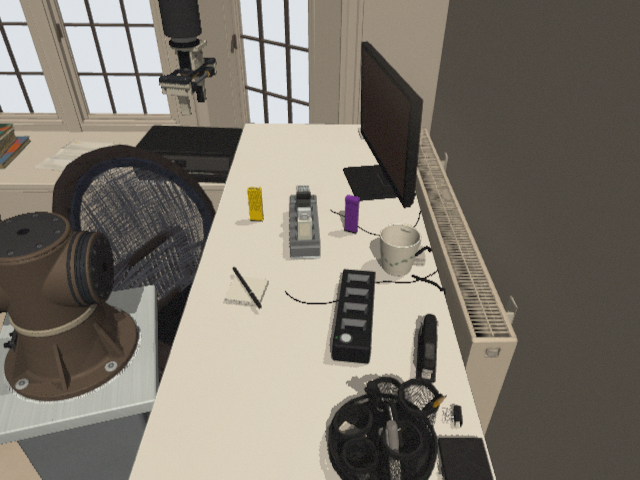

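The top view shows the row from the old head (button at crop 92,220, left) as finned, rugged, plain, tabbed. The dock's head is on the right (button at crop 690,245), with its pockets at crop (490,157), (541,177), (590,195) and (641,217). The side view confirms that the yellow and purple decoys stand off the units.

```bash
cat > h.py <<'E'
from plant import r
import cv2,numpy as np
from scipy.spatial.transform import Rotation as R
from scipy.optimize import minimize
def cam(c):
    s=r.get_state();d=r.capture(c)
    if c=="wrist":
        T=np.eye(4);T[:3,:3]=R.from_euler("xyz",s["eef_rot"],degrees=True).as_matrix();T[:3,3]=s["tcp_pos"]
        W=T@np.array(d["T_tool_cam"])
    else: W=np.array(d["world_from_camera"])
    return d["frame"],(W,d["fx"],d["fy"],d["cx"],d["cy"])
def ray(uv,z,C):
    W,fx,fy,cx,cy=C;v=W[:3,:3]@np.array([(uv[0]-cx)/fx,(uv[1]-cy)/fy,1]);o=W[:3,3]
    return (o+v*(z-o[2])/v[2])[:2]
def proj(P,C):
    W,fx,fy,cx,cy=C;p=(np.asarray(P)-W[:3,3])@W[:3,:3]
    return np.c_[p[:,0]/p[:,2]*fx+cx,p[:,1]/p[:,2]*fy+cy]
def place(pts,pose):
    x,y,a=pose;c,s=np.cos(a),np.sin(a);P=np.asarray(pts,float)
    return np.c_[x+c*P[:,0]-s*P[:,1],y+s*P[:,0]+c*P[:,1],P[:,2]]
def fit(obj,img,C):
    """rigid planar pose (yaw rad) of object points obj (local) seen at pixels img; returns pose, residual mm"""
    W=np.array([ray(p,o[2],C) for p,o in zip(img,obj)])
    o=np.asarray(obj)[:,:2];mo,mw=o.mean(0),W.mean(0);a,b=o-mo,W-mw
    th=np.arctan2((a[:,0]*b[:,1]-a[:,1]*b[:,0]).sum(),(a*b).sum());c,s=np.cos(th),np.sin(th)
    t=mw-np.array([[c,-s],[s,c]])@mo
    return (t[0],t[1],th),np.round((place(obj,(t[0],t[1],th))[:,:2]-W)*1e3,1)
E
python3 - <<'E'
from h import *
f,C=cam("top")
k=lambda u,v:(120+u/2,130+v/2)
obj=[(0,88,.04),(0,42,.04),(0,-4,.04),(0,-50,.04)];obj=[(0,b*1e-3,z) for _,b,z in obj]
p,e=fit(obj,[k(490,157),k(541,177),k(590,195),k(641,217)],C);print("dock",np.round(p,4),np.degrees(p[2]),e.tolist())
# rail: far end top corner points, base
obj=[(.036,.109,.05),(-.036,.109,.05),(-.036,-.109,.006),(.036,-.109,.006)]
p,e=fit(obj,[k(90,167),k(72,242),k(318,298),k(331,213)],C);print("rail",np.round(p,4),np.degrees(p[2]),e.tolist())
d=r.capture("wrist");print(np.round(d["T_tool_cam"],4).tolist(),d["fx"],d["cx"],d["cy"])
E
```

```text
dock [ 0.5461 -0.0669 -0.4041] -23.151250449322948 [[0.2, -0.2], [0.5, 0.8], [-1.2, -0.3], [0.5, -0.3]]
rail [ 0.5219  0.2637 -0.1897] -10.866183258111105 [[3.0, 3.6], [-2.0, 4.4], [2.2, -2.8], [-3.2, -5.2]]
[[0.0011, -0.9687, -0.2483, 0.0674], [1.0, 0.0012, -0.0001, -0.0012], [0.0004, -0.2483, 0.9687, -0.179], [0.0, 0.0, 0.0, 1.0]] 430.55912762678815 323.1698298829798 237.65450417585032
```

>>> drive_tool(
  commands=[
    {"tx": 0.37, "ty": -0.567, "tz": 0.092, "turn": -0.828, "hand": 0},
    {"tx": 0.37, "ty": -0.567, "tz": 0.092, "turn": -0.828},
    {"tx": 0.37, "ty": -0.567, "tz": 0.092, "turn": -0.828},
    {"tx": 0.37, "ty": -0.567, "tz": 0.092, "turn": -0.828},
    {"tx": 0.37, "ty": -0.567, "tz": 0.092, "turn": -0.828},
    {"tx": 0.37, "ty": -0.567, "tz": 0.092, "turn": -0.828},
    {"tx": 0.37, "ty": -0.567, "tz": 0.092, "turn": -0.828},
    {"tx": 0.37, "ty": -0.567, "tz": 0.092, "turn": -0.828},
    {"tx": 0.37, "ty": -0.567, "tz": 0.092, "turn": -0.828},
    {"tx": 0.37, "ty": -0.567, "tz": 0.092, "turn": -0.828},
  ],
)

```text
invalid input
```

>>> drive_tool(
  commands=[
    {"hand": 0},
    {"hand": 0},
    {"hand": 0},
  ],
)

```text
invalid input
```

```bash
python3 - <<'E'
from h import *
f,C=cam("wrist");cv2.imwrite("pics/w1.png",f[:,:,::-1]);np.save("w1C.npy",np.array(C,dtype=object),allow_pickle=True)
for l in["finned_center","plain_center","rugged_center","tabbed_center","old_rail"]:
    print(l,[(round(t["score"],2),t["extent"]) for t in r.trace(l,"wrist")])
E
```

```text
finned_center []
plain_center []
rugged_center []
tabbed_center []
old_rail []
```

View pics/w1.png

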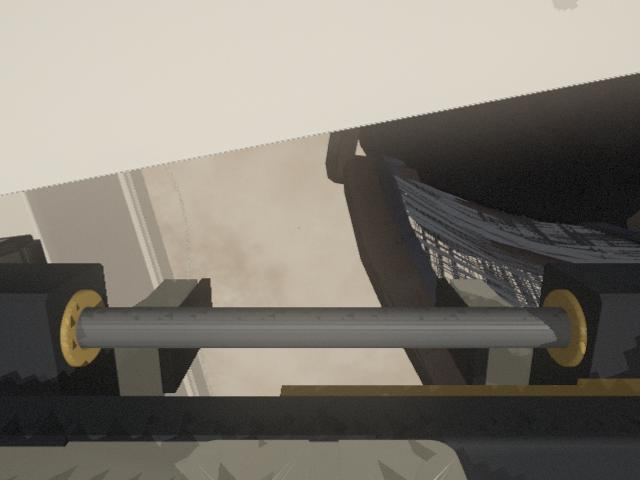

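The image shows only the gripper's rod and fingers in its lower half and the desk above, because the move was refused. I'll send every field in each row.

>>> drive_tool(
  commands=[
    {"tx": 0.392, "ty": -0.457, "tz": 0.208, "turn": -0.828, "hand": 0},
    {"tx": 0.392, "ty": -0.457, "tz": 0.208, "turn": -0.828, "hand": 0},
    {"tx": 0.392, "ty": -0.457, "tz": 0.208, "turn": -0.828, "hand": 0},
    {"tx": 0.392, "ty": -0.457, "tz": 0.208, "turn": -0.828, "hand": 0},
    {"tx": 0.392, "ty": -0.457, "tz": 0.208, "turn": -0.828, "hand": 0},
    {"tx": 0.392, "ty": -0.457, "tz": 0.208, "turn": -0.828, "hand": 0},
    {"tx": 0.392, "ty": -0.457, "tz": 0.208, "turn": -0.828, "hand": 0},
    {"tx": 0.392, "ty": -0.457, "tz": 0.208, "turn": -0.828, "hand": 0},
    {"tx": 0.392, "ty": -0.457, "tz": 0.208, "turn": -0.828, "hand": 0},
    {"tx": 0.392, "ty": -0.457, "tz": 0.208, "turn": -0.828, "hand": 0},
  ],
)

```text
time_s: 2.2
tcp_pos: [0.536, 0.3294, 0.3315]
eef_rot: [-180.0, 0.0, -101.1]
contact_force: [0.2, -0.0, -0.1]
gripper_width: 0.0874
gripper_force: 0.0
```

```bash
python3 - <<'E'
from h import *
f,C=cam("wrist");cv2.imwrite("pics/w1.png",f[:,:,::-1]);np.savez("w1C.npz",W=C[0],k=C[1:])
for l in["finned_center","plain_center","rugged_center","tabbed_center","old_rail"]:
    print(l,[(round(t["score"],2),t["extent"]) for t in r.trace(l,"wrist")])
# predicted outline with the coarse pose
p=(.5219,.2637,-.1897)
print(np.round(proj(place([(0,y,.044) for y in(.051,.009,-.033,-.075)],p),C)).tolist())
E
```

```text
finned_center [(0.64, [305.0, 169.4, 345.0, 195.1])]
plain_center [(0.68, [309.8, 125.0, 342.1, 146.7]), (0.64, [307.8, 83.6, 348.7, 104.3]), (0.28, [290.7, 156.5, 355.7, 199.1])]
rugged_center [(0.75, [178.3, 112.0, 234.8, 143.9]), (0.7, [304.0, 127.3, 345.3, 146.6])]
tabbed_center [(0.84, [308.8, 34.2, 348.3, 61.7])]
old_rail [(0.7, [293.3, 17.3, 363.0, 229.4])]
[[326.0, 174.0], [326.0, 134.0], [325.0, 92.0], [325.0, 48.0]]
```

View pics/w1.png

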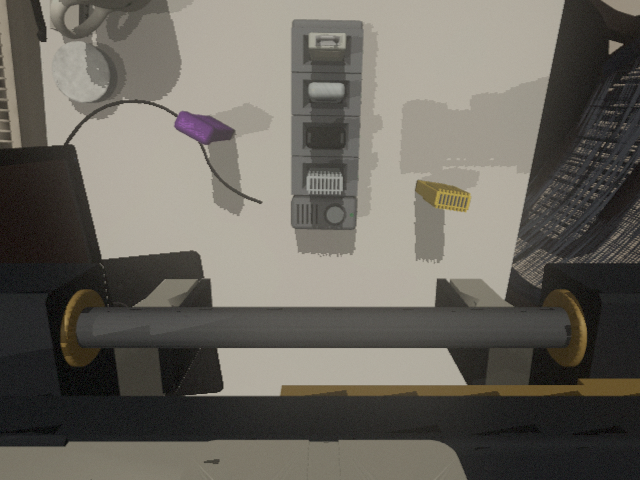

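The view confirms the order from the head (pixel 323,213): finned (324,182), rugged (325,136), plain (326,92), tabbed (328,46). The purple decoy is at (205,127) and the yellow one at (443,195). I'll zoom in to pick edges.

```bash
python3 - <<'E'
import cv2
a=cv2.imread("pics/w1.png")[10:240,270:385];a=cv2.resize(a,None,fx=5,fy=5,interpolation=cv2.INTER_CUBIC)
b=cv2.hconcat([a[:600],a[550:]]) if a[:600].shape==a[550:].shape else None
a=cv2.rotate(a,cv2.ROTATE_90_CLOCKWISE);print(a.shape);a=cv2.resize(a,(800,400));cv2.imwrite("pics/w1c.png",a)
E
```

```text
(575, 1150, 3)
```

View pics/w1c.png

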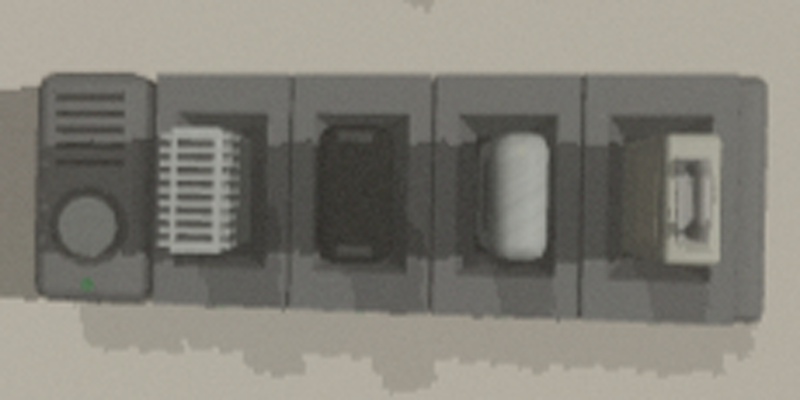

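```bash
python3 - <<'E'
from h import *
z=np.load("w1C.npz");C=(z["W"],*z["k"]);s=800/230
k=lambda X,Y:(270+Y/s,240-X/s)
img=[k(*q) for q in[(290,76),(434,77),(585,77),(286,306),(431,312),(577,318)]]
obj=[(x,y,.044) for x in(.036,-.036) for y in(.030,-.012,-.054)]
p,e=fit(obj,img,C);print("rail",np.round(p,4),np.degrees(p[2]),e.tolist())
# drive tops: centre pixel, height, nominal y
for n,q,h,y in[("finned",(199,190),.096,.051),("rugged",(356,194),.104,.009),("plain",(521,196),.086,-.033),("tabbed",(693,199),.082,-.075)]:
    w=ray(k(*q),.012+h,C);print(n,np.round(w,4),"bay",np.round(place([(0,y,0)],p)[0,:2],4))
E
```

```text
rail [ 0.5223  0.2661 -0.2139] -12.253106617373705 [[0.5, -0.7], [0.8, -0.2], [0.8, 0.3], [-0.8, -0.1], [-0.6, 0.7], [-0.7, -0.1]]
finned [0.533  0.3146] bay [0.5331 0.316 ]
rugged [0.5241 0.2743] bay [0.5242 0.2749]
plain [0.5156 0.2336] bay [0.5153 0.2339]
tabbed [0.5068 0.1923] bay [0.5064 0.1928]
```

>>> drive_tool(
  commands=[
    {"tx": 0.061, "ty": -0.56, "tz": 0, "turn": -0.135, "hand": 0},
    {"tx": 0.061, "ty": -0.56, "tz": 0, "turn": -0.135, "hand": 0},
    {"tx": 0.061, "ty": -0.56, "tz": 0, "turn": -0.135, "hand": 0},
    {"tx": 0.061, "ty": -0.56, "tz": 0, "turn": -0.135, "hand": 0},
    {"tx": 0.061, "ty": -0.56, "tz": 0, "turn": -0.135, "hand": 0},
    {"tx": 0.061, "ty": -0.56, "tz": 0, "turn": -0.135, "hand": 0},
    {"tx": 0.061, "ty": -0.56, "tz": 0, "turn": -0.135, "hand": 0},
    {"tx": 0.061, "ty": -0.56, "tz": 0, "turn": -0.135, "hand": 0},
    {"tx": 0.061, "ty": -0.56, "tz": 0, "turn": -0.135, "hand": 0},
    {"tx": 0.061, "ty": -0.56, "tz": 0, "turn": -0.135, "hand": 0},
  ],
)

```text
time_s: 3.5
tcp_pos: [0.5719, -0.0048, 0.3311]
eef_rot: [180.0, 0.0, -113.0]
contact_force: [0.1, 0.7, 0.5]
gripper_width: 0.0873
gripper_force: 0.0
```

```bash
python3 - <<'E'
from h import *
f,C=cam("wrist");print(r.get_state()["qd"]);cv2.imwrite("pics/w2.png",f[:,:,::-1]);np.savez("w2C.npz",W=C[0],k=C[1:])
a=cv2.rotate(f[0:260,200:440,::-1],cv2.ROTATE_90_CLOCKWISE);cv2.imwrite("pics/w2c.png",cv2.resize(a,None,fx=2.5,fy=2.5,interpolation=cv2.INTER_CUBIC))
E
```

```text
[ 0.3704988  -0.09581271 -0.01569786 -0.0164637   0.06567146  0.07519095]
```

View pics/w2c.png

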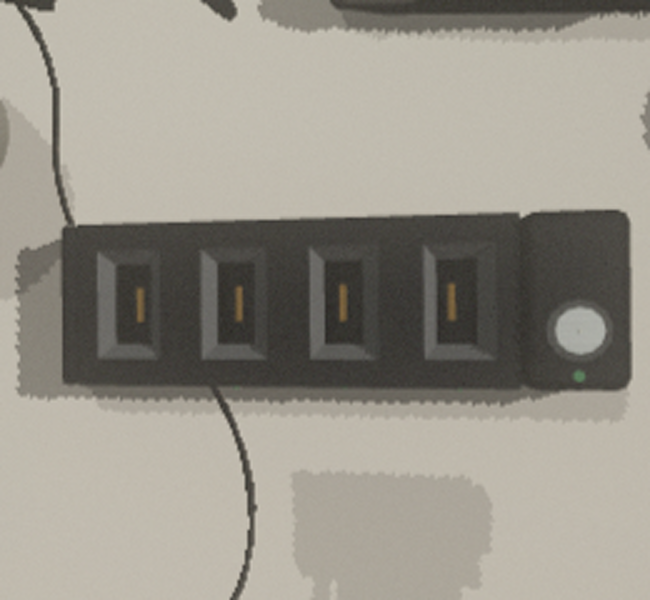

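The dock mouths centre at crop (128,306), (234,304), (344,303) and (460,303), for bays 4 to 1, with the head on the right. All four are empty.

```bash
python3 - <<'E'
from h import *
z=np.load("w2C.npz");C=(z["W"],*z["k"])
k=lambda X,Y:(200+Y/2.5,260-X/2.5)
ys=[.088,.042,-.004,-.050]
bx=[(97,159,252,360),(201,267,249,360),(310,378,246,360),(424,497,245,361)]
img=[];obj=[]
for y,(a,b,c,d) in zip(ys,bx):
    for X,sy in((a,1),(b,-1)):
        for Y,sx in((c,1),(d,-1)): img.append(k(X,Y));obj.append((sx*.024,y+sy*.014,.04))
p,e=fit(obj,img,C);print("dock",np.round(p,4),np.degrees(p[2]),e.tolist())
for i,y in enumerate(ys[::-1]):print("bay",i+1,np.round(place([(0,y,0)],p)[0,:2],4))
E
```

```text
dock [ 0.5486 -0.0666 -0.3935] -22.543651032379824 [[-0.0, -0.2], [0.1, -0.6], [0.4, -0.5], [-0.1, -0.7], [-0.3, 0.2], [-0.0, -0.2], [0.4, 0.3], [-0.1, 0.1], [-0.5, 0.6], [-0.2, 0.1], [-0.0, 0.1], [-0.4, -0.1], [0.0, 0.4], [-0.0, 0.0], [0.7, 0.4], [-0.0, 0.3]]
bay 1 [ 0.5294 -0.1128]
bay 2 [ 0.547  -0.0703]
bay 3 [ 0.5647 -0.0278]
bay 4 [0.5823 0.0147]
```

>>> drive_tool(
  commands=[
    {"tx": -0.0647, "ty": 0.5345, "tz": -0.218, "turn": 0.121, "hand": 0},
    {"tx": -0.0647, "ty": 0.5345, "tz": -0.218, "turn": 0.121, "hand": 0},
    {"tx": -0.0647, "ty": 0.5345, "tz": -0.218, "turn": 0.121, "hand": 0},
    {"tx": -0.0647, "ty": 0.5345, "tz": -0.218, "turn": 0.121, "hand": 0},
    {"tx": -0.0647, "ty": 0.5345, "tz": -0.218, "turn": 0.121, "hand": 0},
    {"tx": -0.0647, "ty": 0.5345, "tz": -0.218, "turn": 0.121, "hand": 0},
    {"tx": -0.0647, "ty": 0.5345, "tz": -0.218, "turn": 0.121, "hand": 0},
    {"tx": -0.0647, "ty": 0.5345, "tz": -0.218, "turn": 0.121, "hand": 0},
    {"tx": -0.0647, "ty": 0.5345, "tz": -0.218, "turn": 0.121, "hand": 0},
    {"tx": -0.0647, "ty": 0.5345, "tz": -0.26, "turn": 0.121, "hand": 0},
  ],
)

```text
time_s: 4.55
tcp_pos: [0.5347, 0.3171, 0.1787]
eef_rot: [-179.7, 0.3, -102.0]
contact_force: [1.0, 0.3, -0.0]
gripper_width: 0.0878
gripper_force: 0.0
```

>>> drive_tool(
  commands=[
    {"tx": 0, "ty": 0, "tz": -0.06, "turn": 0, "hand": 0},
    {"tx": 0, "ty": 0, "tz": -0.12, "turn": 0, "hand": 0},
    {"tx": 0, "ty": 0, "tz": -0.173, "turn": 0, "hand": 0},
    {"tx": 0, "ty": 0, "tz": -0.173, "turn": 0, "hand": 0},
    {"tx": 0, "ty": 0, "tz": -0.173, "turn": 0, "hand": 0.3},
    {"tx": 0, "ty": 0, "tz": -0.173, "turn": 0, "hand": 1},
    {"tx": 0, "ty": 0, "tz": -0.173, "turn": 0, "hand": 1},
    {"tx": 0, "ty": 0, "tz": -0.173, "turn": 0, "hand": 1},
    {"tx": 0, "ty": 0, "tz": -0.173, "turn": 0, "hand": 1},
    {"tx": 0, "ty": 0, "tz": -0.173, "turn": 0, "hand": 1},
  ],
  grip_force=25,
)

```text
time_s: 5.55
tcp_pos: [0.5332, 0.3152, 0.0718]
eef_rot: [-180.0, 0.0, -102.2]
contact_force: [0.3, 1.0, 0.2]
gripper_width: 0.0451
gripper_force: 0.0
```

>>> drive_tool(
  commands=[
    {"tx": 0, "ty": 0, "tz": 0, "turn": 0, "hand": 1},
    {"tx": 0, "ty": 0, "tz": 0, "turn": 0, "hand": 1},
    {"tx": 0, "ty": 0, "tz": 0, "turn": 0, "hand": 1},
    {"tx": 0, "ty": 0, "tz": 0, "turn": 0, "hand": 1},
    {"tx": 0, "ty": 0, "tz": 0.03, "turn": 0, "hand": 1},
    {"tx": 0, "ty": 0, "tz": 0.07, "turn": 0, "hand": 1},
    {"tx": 0, "ty": 0, "tz": 0.12, "turn": 0, "hand": 1},
    {"tx": 0, "ty": 0, "tz": 0.17, "turn": 0, "hand": 1},
    {"tx": 0, "ty": 0, "tz": 0.22, "turn": 0, "hand": 1},
    {"tx": 0, "ty": 0, "tz": 0.25, "turn": 0, "hand": 1},
  ],
)

```text
time_s: 6.55
tcp_pos: [0.5337, 0.3154, 0.2238]
eef_rot: [-179.9, 0.1, -102.2]
contact_force: [0.4, 0.3, -1.4]
gripper_width: 0.034
gripper_force: 25.0
```

```bash
python3 - <<'E'
from h import *
f,C=cam("wrist")
a=f[:,:,::-1];cv2.imwrite("pics/g1.png",a)
E
```

```text
(no output)
```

View pics/g1.png

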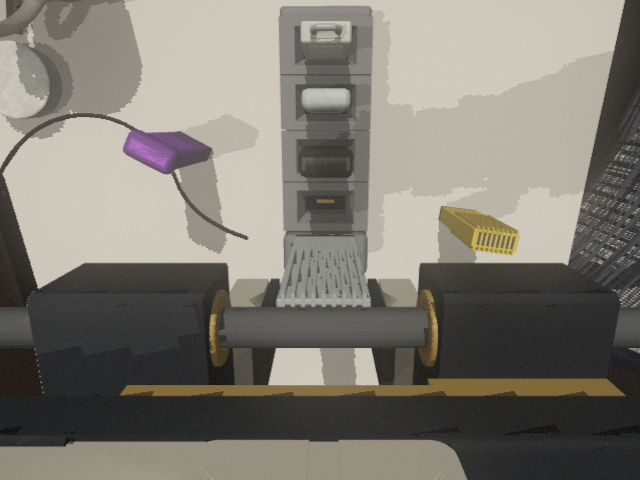

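The image shows finned held square in the fingers at (325,270) and its old bay empty at (325,201).

>>> drive_tool(
  commands=[
    {"tx": -0.006, "ty": -0.06, "tz": 0, "turn": -0.115, "hand": 1},
    {"tx": -0.006, "ty": -0.7138, "tz": 0, "turn": -0.115, "hand": 1},
    {"tx": -0.006, "ty": -0.7138, "tz": 0, "turn": -0.115, "hand": 1},
    {"tx": -0.006, "ty": -0.7138, "tz": 0, "turn": -0.115, "hand": 1},
    {"tx": -0.006, "ty": -0.7138, "tz": 0, "turn": -0.115, "hand": 1},
    {"tx": -0.006, "ty": -0.7138, "tz": 0, "turn": -0.115, "hand": 1},
    {"tx": -0.006, "ty": -0.7138, "tz": 0, "turn": -0.115, "hand": 1},
    {"tx": -0.006, "ty": -0.7138, "tz": 0, "turn": -0.115, "hand": 1},
    {"tx": -0.006, "ty": -0.7138, "tz": 0, "turn": -0.115, "hand": 1},
    {"tx": -0.006, "ty": -0.7138, "tz": 0, "turn": -0.115, "hand": 1},
  ],
)

```text
time_s: 7.6
tcp_pos: [0.5285, -0.1174, 0.2206]
eef_rot: [179.9, -0.1, -112.8]
contact_force: [-0.4, 0.1, -0.9]
gripper_width: 0.0334
gripper_force: 25.0
```

>>> drive_tool(
  commands=[
    {"tx": 0, "ty": 0, "tz": 0, "turn": 0, "hand": 1},
    {"tx": 0, "ty": 0, "tz": -0.06, "turn": 0, "hand": 1},
    {"tx": 0, "ty": 0, "tz": -0.12, "turn": 0, "hand": 1},
    {"tx": 0, "ty": 0, "tz": -0.16, "turn": 0, "hand": 1},
    {"tx": 0, "ty": 0, "tz": -0.18, "turn": 0, "hand": 1},
    {"tx": 0, "ty": 0, "tz": -0.2, "turn": 0, "hand": 1},
    {"tx": 0, "ty": 0, "tz": -0.215, "turn": 0, "hand": 1},
    {"tx": 0, "ty": 0, "tz": -0.225, "turn": 0, "hand": 1},
    {"tx": 0, "ty": 0, "tz": -0.235, "turn": 0, "hand": 1},
    {"tx": 0, "ty": 0, "tz": -0.235, "turn": 0, "hand": 1},
  ],
)

```text
time_s: 8.6
tcp_pos: [0.5293, -0.1132, 0.08]
eef_rot: [180.0, -0.0, -112.5]
contact_force: [-0.5, -0.4, -1.2]
gripper_width: 0.0337
gripper_force: 25.0
```

>>> drive_tool(
  commands=[
    {"tx": 0, "ty": 0, "tz": -0.008, "turn": 0, "hand": 1},
    {"tx": 0, "ty": 0, "tz": -0.015, "turn": 0, "hand": 1},
    {"tx": 0, "ty": 0, "tz": -0.02, "turn": 0, "hand": 1},
    {"tx": 0, "ty": 0, "tz": -0.023, "turn": 0, "hand": 1},
    {"tx": 0, "ty": 0, "tz": -0.023, "turn": 0, "hand": 1},
    {"tx": 0, "ty": 0, "tz": -0.023, "turn": 0, "hand": 1},
  ],
)

```text
time_s: 9.2
tcp_pos: [0.5296, -0.1132, 0.0673]
eef_rot: [-180.0, -0.0, -112.5]
contact_force: [-3.2, 1.0, 7.3]
gripper_width: 0.0339
gripper_force: 25.0
```

>>> drive_tool(
  commands=[
    {"tx": 0, "ty": 0, "tz": 0, "turn": 0, "hand": 0},
    {"tx": 0, "ty": 0, "tz": 0, "turn": 0, "hand": 0},
    {"tx": 0, "ty": 0, "tz": 0, "turn": 0, "hand": 0},
    {"tx": 0, "ty": 0, "tz": 0, "turn": 0, "hand": 0},
    {"tx": 0, "ty": 0, "tz": 0, "turn": 0, "hand": 0},
    {"tx": 0, "ty": 0, "tz": 0.06, "turn": 0, "hand": 0},
    {"tx": 0, "ty": 0, "tz": 0.13, "turn": 0, "hand": 0},
    {"tx": 0, "ty": 0, "tz": 0.2, "turn": 0, "hand": 0},
    {"tx": 0, "ty": 0, "tz": 0.258, "turn": 0, "hand": 0},
    {"tx": 0, "ty": 0, "tz": 0.258, "turn": 0, "hand": 0},
  ],
)

```text
time_s: 10.2
tcp_pos: [0.5324, -0.1135, 0.2269]
eef_rot: [-179.5, 0.2, -112.5]
contact_force: [0.2, 0.8, -0.3]
gripper_width: 0.0878
gripper_force: 0.0
```

```bash
python3 - <<'E'
from h import *
f,C=cam("wrist");g,_=cam("side")
a=cv2.resize(f[:300,150:490,::-1],(480,424));b=cv2.resize(g[180:380,270:420,::-1],(318,424),interpolation=cv2.INTER_CUBIC)
cv2.imwrite("pics/p1.png",cv2.hconcat([a,b]))
E
```

```text
(no output)
```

View pics/p1.png

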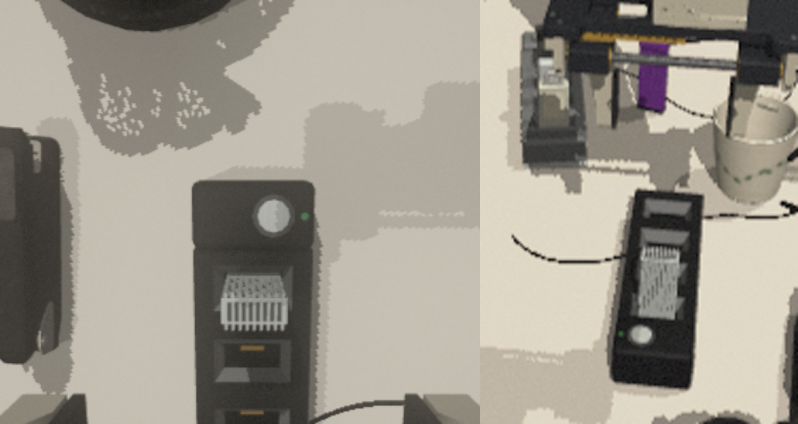

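Finned stands upright and square in the bay next to the dock's button (left picture, 253,300). Next is rugged.

>>> drive_tool(
  commands=[
    {"tx": -0.0087, "ty": 0.6457, "tz": 0, "turn": 0.115, "hand": 0},
    {"tx": -0.0087, "ty": 0.6457, "tz": 0, "turn": 0.115, "hand": 0},
    {"tx": -0.0087, "ty": 0.6457, "tz": 0, "turn": 0.115, "hand": 0},
    {"tx": -0.0087, "ty": 0.6457, "tz": 0, "turn": 0.115, "hand": 0},
    {"tx": -0.0087, "ty": 0.6457, "tz": 0, "turn": 0.115, "hand": 0},
    {"tx": -0.0087, "ty": 0.6457, "tz": 0, "turn": 0.115, "hand": 0},
    {"tx": -0.0087, "ty": 0.6457, "tz": 0, "turn": 0.115, "hand": 0},
    {"tx": -0.0087, "ty": 0.6457, "tz": 0, "turn": 0.115, "hand": 0},
    {"tx": -0.0087, "ty": 0.6457, "tz": 0, "turn": 0.115, "hand": 0},
    {"tx": -0.0087, "ty": 0.6457, "tz": 0, "turn": 0.115, "hand": 0},
  ],
)

```text
time_s: 11.3
tcp_pos: [0.5234, 0.2745, 0.2193]
eef_rot: [179.9, -0.2, -102.1]
contact_force: [-0.1, -0.4, -0.3]
gripper_width: 0.0874
gripper_force: 0.0
```

>>> drive_tool(
  commands=[
    {"tx": 0, "ty": 0, "tz": -0.04, "turn": 0, "hand": 0},
    {"tx": 0, "ty": 0, "tz": -0.1, "turn": 0, "hand": 0},
    {"tx": 0, "ty": 0, "tz": -0.17, "turn": 0, "hand": 0},
    {"tx": 0, "ty": 0, "tz": -0.2233, "turn": 0, "hand": 0.3},
    {"tx": 0, "ty": 0, "tz": -0.2233, "turn": 0, "hand": 0.5},
    {"tx": 0, "ty": 0, "tz": -0.2233, "turn": 0, "hand": 1},
    {"tx": 0, "ty": 0, "tz": -0.2233, "turn": 0, "hand": 1},
    {"tx": 0, "ty": 0, "tz": -0.2233, "turn": 0, "hand": 1},
    {"tx": 0, "ty": 0, "tz": -0.2233, "turn": 0, "hand": 1},
    {"tx": 0, "ty": 0, "tz": -0.2233, "turn": 0, "hand": 1},
  ],
)

```text
time_s: 12.3
tcp_pos: [0.5246, 0.2745, 0.0883]
eef_rot: [-180.0, 0.1, -102.2]
contact_force: [0.6, 0.0, 0.3]
gripper_width: 0.0374
gripper_force: 0.0
```

>>> drive_tool(
  commands=[
    {"tx": 0, "ty": 0, "tz": 0, "turn": 0, "hand": 1},
    {"tx": 0, "ty": 0, "tz": 0, "turn": 0, "hand": 1},
    {"tx": 0, "ty": 0, "tz": 0, "turn": 0, "hand": 1},
    {"tx": 0, "ty": 0, "tz": 0, "turn": 0, "hand": 1},
    {"tx": 0, "ty": 0, "tz": 0.03, "turn": 0, "hand": 1},
    {"tx": 0, "ty": 0, "tz": 0.07, "turn": 0, "hand": 1},
    {"tx": 0, "ty": 0, "tz": 0.12, "turn": 0, "hand": 1},
    {"tx": 0, "ty": 0, "tz": 0.17, "turn": 0, "hand": 1},
    {"tx": 0, "ty": 0, "tz": 0.22, "turn": 0, "hand": 1},
    {"tx": 0, "ty": 0, "tz": 0.25, "turn": 0, "hand": 1},
  ],
)

```text
time_s: 13.3
tcp_pos: [0.5248, 0.2745, 0.2398]
eef_rot: [-179.9, 0.1, -102.2]
contact_force: [0.5, 0.3, -1.7]
gripper_width: 0.0358
gripper_force: 25.0
```

>>> drive_tool(
  commands=[
    {"tx": 0.038, "ty": -0.06, "tz": 0, "turn": -0.115, "hand": 1},
    {"tx": 0.038, "ty": -0.5748, "tz": 0, "turn": -0.115, "hand": 1},
    {"tx": 0.038, "ty": -0.5748, "tz": 0, "turn": -0.115, "hand": 1},
    {"tx": 0.038, "ty": -0.5748, "tz": 0, "turn": -0.115, "hand": 1},
    {"tx": 0.038, "ty": -0.5748, "tz": 0, "turn": -0.115, "hand": 1},
    {"tx": 0.038, "ty": -0.5748, "tz": 0, "turn": -0.115, "hand": 1},
    {"tx": 0.038, "ty": -0.5748, "tz": 0, "turn": -0.115, "hand": 1},
    {"tx": 0.038, "ty": -0.5748, "tz": 0, "turn": -0.115, "hand": 1},
    {"tx": 0.038, "ty": -0.5748, "tz": 0, "turn": -0.115, "hand": 1},
    {"tx": 0.038, "ty": -0.5748, "tz": 0, "turn": -0.115, "hand": 1},
  ],
)

```text
time_s: 14.3
tcp_pos: [0.547, -0.0705, 0.2371]
eef_rot: [180.0, -0.0, -112.6]
contact_force: [0.0, 0.1, -0.0]
gripper_width: 0.0353
gripper_force: 25.0
```

```bash
python3 - <<'E'
from h import *
f,C=cam("wrist");cv2.imwrite("pics/g2.png",f[:,:,::-1])
E
```

```text
(no output)
```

View pics/g2.png

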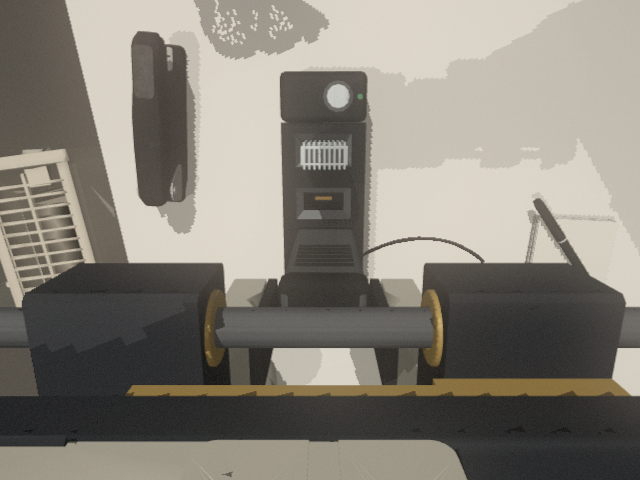

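The image shows rugged held straight at (325,270), bay 2 empty at (323,203) and finned home at (324,155). Lowering now.

>>> drive_tool(
  commands=[
    {"tx": 0, "ty": 0, "tz": -0.06, "turn": 0, "hand": 1},
    {"tx": 0, "ty": 0, "tz": -0.12, "turn": 0, "hand": 1},
    {"tx": 0, "ty": 0, "tz": -0.16, "turn": 0, "hand": 1},
    {"tx": 0, "ty": 0, "tz": -0.18, "turn": 0, "hand": 1},
    {"tx": 0, "ty": 0, "tz": -0.2, "turn": 0, "hand": 1},
    {"tx": 0, "ty": 0, "tz": -0.215, "turn": 0, "hand": 1},
    {"tx": 0, "ty": 0, "tz": -0.225, "turn": 0, "hand": 1},
    {"tx": 0, "ty": 0, "tz": -0.235, "turn": 0, "hand": 1},
    {"tx": 0, "ty": 0, "tz": -0.235, "turn": 0, "hand": 1},
  ],
)

```text
time_s: 15.25
tcp_pos: [0.5471, -0.0707, 0.0961]
eef_rot: [180.0, -0.0, -112.5]
contact_force: [0.1, 0.6, -0.2]
gripper_width: 0.0357
gripper_force: 25.0
```

>>> drive_tool(
  commands=[
    {"tx": 0, "ty": 0, "tz": -0.008, "turn": 0, "hand": 1},
    {"tx": 0, "ty": 0, "tz": -0.015, "turn": 0, "hand": 1},
    {"tx": 0, "ty": 0, "tz": -0.02, "turn": 0, "hand": 1},
    {"tx": 0, "ty": 0, "tz": -0.023, "turn": 0, "hand": 1},
    {"tx": 0, "ty": 0, "tz": -0.023, "turn": 0, "hand": 1},
    {"tx": 0, "ty": 0, "tz": -0.023, "turn": 0, "hand": 1},
  ],
)

```text
time_s: 15.85
tcp_pos: [0.5474, -0.0707, 0.0841]
eef_rot: [-179.9, 0.0, -112.5]
contact_force: [-4.0, 1.9, 13.1]
gripper_width: 0.0357
gripper_force: 25.1
```

>>> drive_tool(
  commands=[
    {"tx": 0, "ty": 0, "tz": 0, "turn": 0, "hand": 0},
    {"tx": 0, "ty": 0, "tz": 0, "turn": 0, "hand": 0},
    {"tx": 0, "ty": 0, "tz": 0, "turn": 0, "hand": 0},
    {"tx": 0, "ty": 0, "tz": 0, "turn": 0, "hand": 0},
    {"tx": 0, "ty": 0, "tz": 0, "turn": 0, "hand": 0},
    {"tx": 0, "ty": 0, "tz": 0.06, "turn": 0, "hand": 0},
    {"tx": 0, "ty": 0, "tz": 0.13, "turn": 0, "hand": 0},
    {"tx": 0, "ty": 0, "tz": 0.2, "turn": 0, "hand": 0},
    {"tx": 0, "ty": 0, "tz": 0.258, "turn": 0, "hand": 0},
    {"tx": 0, "ty": 0, "tz": 0.258, "turn": 0, "hand": 0},
  ],
)

```text
time_s: 16.85
tcp_pos: [0.5499, -0.0708, 0.243]
eef_rot: [-179.5, 0.2, -112.5]
contact_force: [0.2, -0.2, -0.5]
gripper_width: 0.0876
gripper_force: 0.0
```

```bash
python3 - <<'E'
from h import *
f,C=cam("wrist");g,_=cam("side")
a=cv2.resize(f[:300,150:490,::-1],(480,424));b=cv2.resize(g[180:380,270:420,::-1],(318,424),interpolation=cv2.INTER_CUBIC)
cv2.imwrite("pics/p2.png",cv2.hconcat([a,b]))
E
```

```text
(no output)
```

View pics/p2.png

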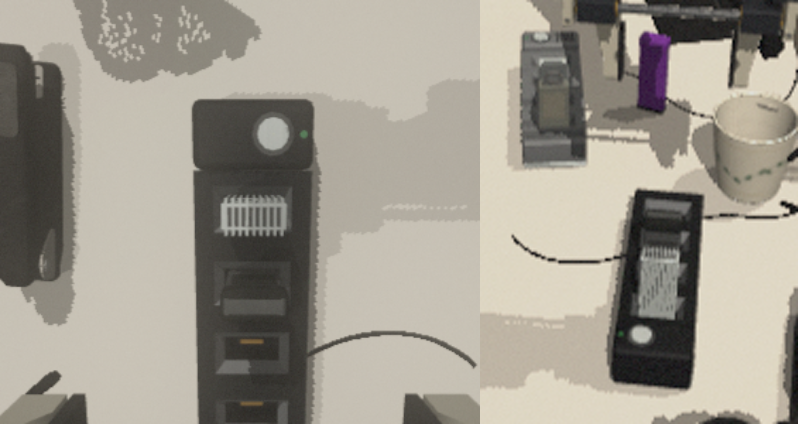

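Rugged is home in bay 2 (left picture, 253,290). Next is plain. I'll also check the mug's clearance for bays 3 and 4.

```bash
python3 - <<'E'
from h import *
_,Ct=cam("top");_,Cs=cam("side")
for z in(.07,.08,.09,.1,.11,.12): print(z,np.round(ray((329,140),z,Ct),3),np.round(ray((401,237),z,Cs),3),"near edge",np.round(ray((329,160),z,Ct),3))
E
```

```text
0.07 [0.695 0.075] [0.713 0.096] near edge [0.659 0.075]
0.08 [0.691 0.075] [0.707 0.083] near edge [0.656 0.075]
0.09 [0.687 0.074] [0.7  0.07] near edge [0.652 0.075]
0.1 [0.683 0.074] [0.694 0.058] near edge [0.649 0.075]
0.11 [0.679 0.074] [0.687 0.045] near edge [0.645 0.075]
0.12 [0.676 0.074] [0.681 0.033] near edge [0.642 0.075]
```

>>> drive_tool(
  commands=[
    {"tx": -0.0525, "ty": 0.5067, "tz": 0, "turn": 0.115, "hand": 0},
    {"tx": -0.0525, "ty": 0.5067, "tz": 0, "turn": 0.115, "hand": 0},
    {"tx": -0.0525, "ty": 0.5067, "tz": 0, "turn": 0.115, "hand": 0},
    {"tx": -0.0525, "ty": 0.5067, "tz": 0, "turn": 0.115, "hand": 0},
    {"tx": -0.0525, "ty": 0.5067, "tz": 0, "turn": 0.115, "hand": 0},
    {"tx": -0.0525, "ty": 0.5067, "tz": 0, "turn": 0.115, "hand": 0},
    {"tx": -0.0525, "ty": 0.5067, "tz": 0, "turn": 0.115, "hand": 0},
    {"tx": -0.0525, "ty": 0.5067, "tz": 0, "turn": 0.115, "hand": 0},
    {"tx": -0.0525, "ty": 0.5067, "tz": 0, "turn": 0.115, "hand": 0},
    {"tx": -0.0525, "ty": 0.5067, "tz": 0, "turn": 0.115, "hand": 0},
  ],
)

```text
time_s: 18.05
tcp_pos: [0.5156, 0.232, 0.237]
eef_rot: [180.0, -0.0, -102.3]
contact_force: [0.6, 0.2, 0.7]
gripper_width: 0.0878
gripper_force: 0.0
```

>>> drive_tool(
  commands=[
    {"tx": 0, "ty": 0, "tz": -0.06, "turn": 0, "hand": 0},
    {"tx": 0, "ty": 0, "tz": -0.13, "turn": 0, "hand": 0},
    {"tx": 0, "ty": 0, "tz": -0.2, "turn": 0, "hand": 0},
    {"tx": 0, "ty": 0, "tz": -0.25, "turn": 0, "hand": 0},
    {"tx": 0, "ty": 0, "tz": -0.2867, "turn": 0, "hand": 0.3},
    {"tx": 0, "ty": 0, "tz": -0.2867, "turn": 0, "hand": 0.5},
    {"tx": 0, "ty": 0, "tz": -0.2867, "turn": 0, "hand": 1},
    {"tx": 0, "ty": 0, "tz": -0.2867, "turn": 0, "hand": 1},
    {"tx": 0, "ty": 0, "tz": -0.2867, "turn": 0, "hand": 1},
    {"tx": 0, "ty": 0, "tz": -0.2867, "turn": 0, "hand": 1},
  ],
)

```text
time_s: 19.05
tcp_pos: [0.5162, 0.2337, 0.0666]
eef_rot: [-179.9, 0.1, -102.2]
contact_force: [0.7, -0.6, 0.1]
gripper_width: 0.0452
gripper_force: 0.0
```

>>> drive_tool(
  commands=[
    {"tx": 0, "ty": 0, "tz": 0, "turn": 0, "hand": 1},
    {"tx": 0, "ty": 0, "tz": 0, "turn": 0, "hand": 1},
    {"tx": 0, "ty": 0, "tz": 0, "turn": 0, "hand": 1},
    {"tx": 0, "ty": 0, "tz": 0, "turn": 0, "hand": 1},
    {"tx": 0, "ty": 0, "tz": 0.03, "turn": 0, "hand": 1},
    {"tx": 0, "ty": 0, "tz": 0.07, "turn": 0, "hand": 1},
    {"tx": 0, "ty": 0, "tz": 0.12, "turn": 0, "hand": 1},
    {"tx": 0, "ty": 0, "tz": 0.17, "turn": 0, "hand": 1},
    {"tx": 0, "ty": 0, "tz": 0.22, "turn": 0, "hand": 1},
    {"tx": 0, "ty": 0, "tz": 0.25, "turn": 0, "hand": 1},
  ],
)

```text
time_s: 20.05
tcp_pos: [0.5161, 0.2336, 0.2176]
eef_rot: [-179.9, 0.1, -102.2]
contact_force: [1.4, -0.2, -1.0]
gripper_width: 0.0338
gripper_force: 25.0
```

>>> drive_tool(
  commands=[
    {"tx": 0.082, "ty": -0.06, "tz": 0, "turn": -0.115, "hand": 1},
    {"tx": 0.082, "ty": -0.4358, "tz": 0, "turn": -0.115, "hand": 1},
    {"tx": 0.082, "ty": -0.4358, "tz": 0, "turn": -0.115, "hand": 1},
    {"tx": 0.082, "ty": -0.4358, "tz": 0, "turn": -0.115, "hand": 1},
    {"tx": 0.082, "ty": -0.4358, "tz": 0, "turn": -0.115, "hand": 1},
    {"tx": 0.082, "ty": -0.4358, "tz": 0, "turn": -0.115, "hand": 1},
    {"tx": 0.082, "ty": -0.4358, "tz": 0, "turn": -0.115, "hand": 1},
    {"tx": 0.082, "ty": -0.4358, "tz": 0, "turn": -0.115, "hand": 1},
    {"tx": 0.082, "ty": -0.4358, "tz": 0, "turn": -0.115, "hand": 1},
    {"tx": 0.082, "ty": -0.4358, "tz": 0, "turn": -0.115, "hand": 1},
  ],
)

```text
time_s: 21.05
tcp_pos: [0.5648, -0.0272, 0.2152]
eef_rot: [180.0, -0.0, -112.5]
contact_force: [-0.5, -0.8, -0.4]
gripper_width: 0.0336
gripper_force: 25.0
```

>>> drive_tool(
  commands=[
    {"tx": 0, "ty": 0, "tz": -0.06, "turn": 0, "hand": 1},
    {"tx": 0, "ty": 0, "tz": -0.12, "turn": 0, "hand": 1},
    {"tx": 0, "ty": 0, "tz": -0.16, "turn": 0, "hand": 1},
    {"tx": 0, "ty": 0, "tz": -0.18, "turn": 0, "hand": 1},
    {"tx": 0, "ty": 0, "tz": -0.2, "turn": 0, "hand": 1},
    {"tx": 0, "ty": 0, "tz": -0.215, "turn": 0, "hand": 1},
    {"tx": 0, "ty": 0, "tz": -0.225, "turn": 0, "hand": 1},
    {"tx": 0, "ty": 0, "tz": -0.235, "turn": 0, "hand": 1},
    {"tx": 0, "ty": 0, "tz": -0.235, "turn": 0, "hand": 1},
  ],
)

```text
time_s: 21.95
tcp_pos: [0.5647, -0.0282, 0.074]
eef_rot: [180.0, -0.0, -112.5]
contact_force: [0.7, 0.5, -1.1]
gripper_width: 0.0336
gripper_force: 25.0
```

>>> drive_tool(
  commands=[
    {"tx": 0, "ty": 0, "tz": -0.008, "turn": 0, "hand": 1},
    {"tx": 0, "ty": 0, "tz": -0.015, "turn": 0, "hand": 1},
    {"tx": 0, "ty": 0, "tz": -0.02, "turn": 0, "hand": 1},
    {"tx": 0, "ty": 0, "tz": -0.023, "turn": 0, "hand": 1},
    {"tx": 0, "ty": 0, "tz": -0.023, "turn": 0, "hand": 1},
    {"tx": 0, "ty": 0, "tz": -0.023, "turn": 0, "hand": 1},
  ],
)

```text
time_s: 22.55
tcp_pos: [0.565, -0.0281, 0.0618]
eef_rot: [-180.0, 0.0, -112.5]
contact_force: [-3.9, 1.2, 10.4]
gripper_width: 0.0335
gripper_force: 25.1
```

>>> drive_tool(
  commands=[
    {"tx": 0, "ty": 0, "tz": 0, "turn": 0, "hand": 0},
    {"tx": 0, "ty": 0, "tz": 0, "turn": 0, "hand": 0},
    {"tx": 0, "ty": 0, "tz": 0, "turn": 0, "hand": 0},
    {"tx": 0, "ty": 0, "tz": 0, "turn": 0, "hand": 0},
    {"tx": 0, "ty": 0, "tz": 0, "turn": 0, "hand": 0},
    {"tx": 0, "ty": 0, "tz": 0.06, "turn": 0, "hand": 0},
    {"tx": 0, "ty": 0, "tz": 0.13, "turn": 0, "hand": 0},
    {"tx": 0, "ty": 0, "tz": 0.2, "turn": 0, "hand": 0},
    {"tx": 0, "ty": 0, "tz": 0.258, "turn": 0, "hand": 0},
    {"tx": 0, "ty": 0, "tz": 0.258, "turn": 0, "hand": 0},
  ],
)

```text
time_s: 23.55
tcp_pos: [0.5677, -0.028, 0.2211]
eef_rot: [-179.5, 0.3, -112.5]
contact_force: [0.2, -0.4, -1.0]
gripper_width: 0.0874
gripper_force: 0.0
```

>>> drive_tool(
  commands=[
    {"tx": -0.0968, "ty": 0.3672, "tz": 0, "turn": 0.115, "hand": 0},
    {"tx": -0.0968, "ty": 0.3672, "tz": 0, "turn": 0.115, "hand": 0},
    {"tx": -0.0968, "ty": 0.3672, "tz": 0, "turn": 0.115, "hand": 0},
    {"tx": -0.0968, "ty": 0.3672, "tz": 0, "turn": 0.115, "hand": 0},
    {"tx": -0.0968, "ty": 0.3672, "tz": 0, "turn": 0.115, "hand": 0},
    {"tx": -0.0968, "ty": 0.3672, "tz": 0, "turn": 0.115, "hand": 0},
    {"tx": -0.0968, "ty": 0.3672, "tz": 0, "turn": 0.115, "hand": 0},
    {"tx": -0.0968, "ty": 0.3672, "tz": 0, "turn": 0.115, "hand": 0},
  ],
)

```text
time_s: 24.35
tcp_pos: [0.5067, 0.1916, 0.215]
eef_rot: [180.0, -0.0, -102.2]
contact_force: [0.2, -0.3, -0.2]
gripper_width: 0.0877
gripper_force: 0.0
```

>>> drive_tool(
  commands=[
    {"tx": 0, "ty": 0, "tz": -0.05, "turn": 0, "hand": 0},
    {"tx": 0, "ty": 0, "tz": -0.12, "turn": 0, "hand": 0},
    {"tx": 0, "ty": 0, "tz": -0.18, "turn": 0, "hand": 0},
    {"tx": 0, "ty": 0, "tz": -0.23, "turn": 0, "hand": 0},
    {"tx": 0, "ty": 0, "tz": -0.2567, "turn": 0, "hand": 0.3},
    {"tx": 0, "ty": 0, "tz": -0.2567, "turn": 0, "hand": 0.5},
    {"tx": 0, "ty": 0, "tz": -0.2567, "turn": 0, "hand": 1},
    {"tx": 0, "ty": 0, "tz": -0.2567, "turn": 0, "hand": 1},
    {"tx": 0, "ty": 0, "tz": -0.2567, "turn": 0, "hand": 1},
    {"tx": 0, "ty": 0, "tz": -0.2567, "turn": 0, "hand": 1},
  ],
)

```text
time_s: 25.35
tcp_pos: [0.5072, 0.1925, 0.0623]
eef_rot: [-179.9, 0.1, -102.2]
contact_force: [0.2, -0.1, -0.1]
gripper_width: 0.0447
gripper_force: 0.0
```

>>> drive_tool(
  commands=[
    {"tx": 0, "ty": 0, "tz": 0, "turn": 0, "hand": 1},
    {"tx": 0, "ty": 0, "tz": 0, "turn": 0, "hand": 1},
    {"tx": 0, "ty": 0, "tz": 0, "turn": 0, "hand": 1},
    {"tx": 0, "ty": 0, "tz": 0, "turn": 0, "hand": 1},
    {"tx": 0, "ty": 0, "tz": 0.03, "turn": 0, "hand": 1},
    {"tx": 0, "ty": 0, "tz": 0.07, "turn": 0, "hand": 1},
    {"tx": 0, "ty": 0, "tz": 0.12, "turn": 0, "hand": 1},
    {"tx": 0, "ty": 0, "tz": 0.17, "turn": 0, "hand": 1},
    {"tx": 0, "ty": 0, "tz": 0.22, "turn": 0, "hand": 1},
    {"tx": 0, "ty": 0, "tz": 0.25, "turn": 0, "hand": 1},
  ],
)

```text
time_s: 26.35
tcp_pos: [0.5072, 0.1925, 0.2134]
eef_rot: [-179.9, 0.1, -102.2]
contact_force: [0.2, 0.2, -1.0]
gripper_width: 0.0338
gripper_force: 25.0
```

>>> drive_tool(
  commands=[
    {"tx": 0.02, "ty": -0.06, "tz": 0, "turn": -0.115, "hand": 1},
    {"tx": 0.1262, "ty": -0.2963, "tz": 0, "turn": -0.115, "hand": 1},
    {"tx": 0.1262, "ty": -0.2963, "tz": 0, "turn": -0.115, "hand": 1},
    {"tx": 0.1262, "ty": -0.2963, "tz": 0, "turn": -0.115, "hand": 1},
    {"tx": 0.1262, "ty": -0.2963, "tz": 0, "turn": -0.115, "hand": 1},
    {"tx": 0.1262, "ty": -0.2963, "tz": 0, "turn": -0.115, "hand": 1},
    {"tx": 0.1262, "ty": -0.2963, "tz": 0, "turn": -0.115, "hand": 1},
    {"tx": 0.1262, "ty": -0.2963, "tz": 0, "turn": -0.115, "hand": 1},
  ],
)

```text
time_s: 27.15
tcp_pos: [0.5821, 0.0155, 0.2113]
eef_rot: [180.0, 0.0, -112.5]
contact_force: [-0.7, -0.4, -1.2]
gripper_width: 0.0336
gripper_force: 25.0
```

>>> drive_tool(
  commands=[
    {"tx": 0, "ty": 0, "tz": -0.06, "turn": 0, "hand": 1},
    {"tx": 0, "ty": 0, "tz": -0.12, "turn": 0, "hand": 1},
    {"tx": 0, "ty": 0, "tz": -0.16, "turn": 0, "hand": 1},
    {"tx": 0, "ty": 0, "tz": -0.18, "turn": 0, "hand": 1},
    {"tx": 0, "ty": 0, "tz": -0.2, "turn": 0, "hand": 1},
    {"tx": 0, "ty": 0, "tz": -0.215, "turn": 0, "hand": 1},
    {"tx": 0, "ty": 0, "tz": -0.225, "turn": 0, "hand": 1},
    {"tx": 0, "ty": 0, "tz": -0.235, "turn": 0, "hand": 1},
    {"tx": 0, "ty": 0, "tz": -0.235, "turn": 0, "hand": 1},
  ],
)

```text
time_s: 28.05
tcp_pos: [0.5823, 0.0143, 0.07]
eef_rot: [180.0, -0.0, -112.5]
contact_force: [0.3, 0.1, -1.4]
gripper_width: 0.0337
gripper_force: 25.0
```

>>> drive_tool(
  commands=[
    {"tx": 0, "ty": 0, "tz": -0.008, "turn": 0, "hand": 1},
    {"tx": 0, "ty": 0, "tz": -0.015, "turn": 0, "hand": 1},
    {"tx": 0, "ty": 0, "tz": -0.02, "turn": 0, "hand": 1},
    {"tx": 0, "ty": 0, "tz": -0.023, "turn": 0, "hand": 1},
    {"tx": 0, "ty": 0, "tz": -0.023, "turn": 0, "hand": 1},
    {"tx": 0, "ty": 0, "tz": -0.023, "turn": 0, "hand": 1},
  ],
)

```text
time_s: 28.65
tcp_pos: [0.5827, 0.0145, 0.0578]
eef_rot: [-180.0, 0.0, -112.5]
contact_force: [-3.4, 0.7, 8.8]
gripper_width: 0.0337
gripper_force: 25.1
```

>>> drive_tool(
  commands=[
    {"tx": 0, "ty": 0, "tz": 0, "turn": 0, "hand": 0},
    {"tx": 0, "ty": 0, "tz": 0, "turn": 0, "hand": 0},
    {"tx": 0, "ty": 0, "tz": 0, "turn": 0, "hand": 0},
    {"tx": 0, "ty": 0, "tz": 0, "turn": 0, "hand": 0},
    {"tx": 0, "ty": 0, "tz": 0, "turn": 0, "hand": 0},
    {"tx": 0, "ty": 0, "tz": 0.06, "turn": 0, "hand": 0},
    {"tx": 0, "ty": 0, "tz": 0.13, "turn": 0, "hand": 0},
    {"tx": 0, "ty": 0, "tz": 0.2, "turn": 0, "hand": 0},
    {"tx": 0, "ty": 0, "tz": 0.27, "turn": 0, "hand": 0},
    {"tx": 0, "ty": 0, "tz": 0.34, "turn": 0, "hand": 0},
  ],
)

```text
time_s: 29.65
tcp_pos: [0.5821, 0.0143, 0.2624]
eef_rot: [-180.0, 0.0, -112.5]
contact_force: [1.0, 0.7, 0.3]
gripper_width: 0.0877
gripper_force: 0.0
```

>>> drive_tool(
  commands=[
    {"tx": 0.03, "ty": 0.06, "tz": 0.09, "turn": 0, "hand": 0},
    {"tx": 0.03, "ty": 0.06, "tz": 0.09, "turn": 0, "hand": 0},
    {"tx": 0.03, "ty": 0.06, "tz": 0.09, "turn": 0, "hand": 0},
    {"tx": 0.03, "ty": 0.06, "tz": 0.09, "turn": 0, "hand": 0},
    {"tx": 0.03, "ty": 0.06, "tz": 0.09, "turn": 0, "hand": 0},
  ],
)

```text
time_s: 30.15
tcp_pos: [0.5996, 0.05, 0.3131]
eef_rot: [179.9, -0.1, -112.5]
contact_force: [0.2, -0.6, -0.6]
gripper_width: 0.0878
gripper_force: 0.0
```

```bash
python3 - <<'E'
from h import *
f,C=cam("wrist");g,_=cam("side")
a=cv2.resize(f[:270,210:430,::-1],(420,515),interpolation=cv2.INTER_CUBIC);b=cv2.resize(g[175:375,270:418,::-1],(380,515),interpolation=cv2.INTER_CUBIC)
cv2.imwrite("pics/p4.png",cv2.hconcat([a,b]))
p=(.5486,-.0666,-.3935)
for n,y,h in(("finned",-.05,.096),("rugged",-.004,.104),("plain",.042,.086),("tabbed",.088,.082)):
    for o in (np.array([[sx*.017,y+sy*.007,.008+h] for sx in(1,-1) for sy in(1,-1)]),):
        q=proj(place(o,p),C);print(n,np.round((q.mean(0)-[210,0])*1.908).tolist())
E
```

```text
finned [223.0, -29.0]
rugged [223.0, 85.0]
plain [222.0, 199.0]
tabbed [222.0, 299.0]
```

View pics/p4.png

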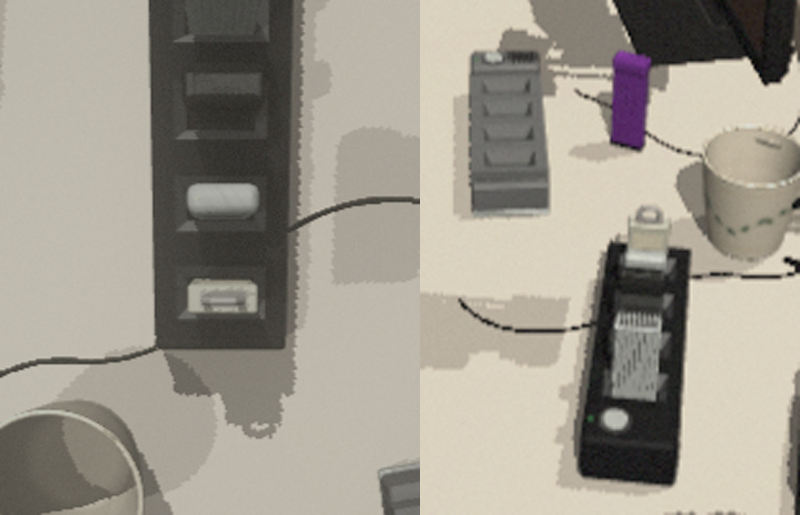

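All four drives are upright. The tops of rugged (223,85), plain (222,199) and tabbed (222,297) sit where a fully home drive should. Finned stands by the button in the side view, and the old rail is empty.

```bash
python3 -c "
from plant import r
print(r.close_job())"
```

```text
the job is handed in; nothing more can be done
None
```

The four drives are in the new dock in the same bay order, counted from the power head: finned, rugged, plain, tabbed. All stand upright and seated, the gripper is open and clear, and I handed the job in at about 30 s of the 106 s allowed; no verdict came back.

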